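# Seat a brass bush in a three-point gauging nest

## Task

Pick up the brass bush, set it down upright on the marked landing circle of the aluminium gauging fixture and let go of it. Then nudge it along the plate, past the sprung plunger, until it sits fully home in the nest: touching the side rail, the plunger and the round-nosed end stop all at once, and leave it there. The end stop has been adjusted and its setting is not known, so feel for it and press gently (the rail and the stop must never be loaded with more than 15 N); do not tip the bush over, and do not disturb the emery block, the brass weight or the tin beside the fixture.

Things in the scene. Friction and masses are not known exactly. Their poses are not given: they have to be found in the camera images.
- bush: Thick-walled brass bush, a plain upright cylinder 56 mm in diameter and 40 mm high, about 0.3 kg, with a dark bore drawn on its top (solid to the fingers). Origin at the centre of its underside, z up along its axis. It stands on the bench, to the left or to the right of the fixture.
- fixture: Gauging fixture, fixed to the bench: aluminium plate 200 x 140 x 12 mm (x by y by z) with blue housings up to 42 mm above the bench. Origin: centre of the plate's underside. +x is the direction in which the bush is pushed (roughly away from the robot), +y is its left, z up. The front of the plate (x -0.095 to -0.022) is clear; nest and stop lie on the line y = 0 behind it.
- landing (a point): Centre of the dark 59 mm ring marked on the plate's upper face (12 mm above the bench), where the bush is set down: x = -0.050, y = 0 in the fixture's frame, with its axes. Friction holds the bush where it is left; drag while pushing it over the plate, past plunger and along the rail, is up to about 6 N. A push beyond that bears on the end stop; it need not touch the rail by itself.
- nest (a point): Middle of the nest on the plate's upper face, x = 0.020, y = 0 in the fixture's frame. The seated bush's axis is at y = 0 and within 6 mm of this point in x, as the end stop is set. End stop: steel ball nose, 8 mm radius, 30 mm above the bench, in front of the blue bracket at x = 0.070; its nose point is 22 to 34 mm past this point (not measured); it does not give way.
- side_rail: Fixed round steel rail, 10 mm thick, polished and slippery (as are plunger and stop), along the fixture's x at its left side: straight from x = 0 to 0.036, the front end flared 5 mm outward back to x = -0.019. Origin on its axis at x = 0.020, 33 mm left of the line y = 0 and 30 mm above the bench; so the bush slides along it with its axis at y = 0.
- plunger: Sprung plunger on the fixture's right, ball nose of 6 mm radius. Origin: the ball's centre, 30 mm above the bench, at rest at x = 0.008, y = -0.0265 in the fixture's frame. Slides along y only; the bush pushes it back 7.5 mm in passing; 0.6 N at rest plus 0.3 N per mm. Bears on the rear right of the seated bush. Blue housing at x -0.003 to 0.019, y -0.065 to -0.041.
- emery_block: Bystander: brown cork emery block, 46 x 90 x 27 mm, origin at the centre of its underside; to be left alone.
- brass_weight: Bystander: brass weight with a knob, 44 mm in diameter, 55 mm high, origin at the centre of its underside; to be left alone.
- flux_tin: Bystander on the bench right of the fixture: white tin with a blue band, 66 mm in diameter, 52 mm high, origin at the centre of its underside; to be left alone.
Not all that is in view belongs to the job. What is shaped like the bush but pink or purple is not meant.

How it is judged (in metres and radians):
On the way, in this order (a step that is already met when the one before it is completed fails the run):
1. the bush stands upright on the plate at the landing circle (its axis within 15 mm of the circle's centre), released by the fingers (z of bush in the frame of fixture between 0.01 and 0.0145 m and angle between bush's own z axis and vertical below 0.05 rad and horizontal distance between bush and landing below 0.015 m and contact force between bush and the fingers below 0.05 N and linear speed of bush below 0.02 m/s), for 0.1 s.
2. the bush has been pushed past the plunger and touches rail, plunger and end stop at once (z of bush in the frame of fixture between 0.01 and 0.0145 m and angle between bush's own z axis and vertical below 0.05 rad and contact force between bush and side_rail above 0.3 N and contact force between bush and plunger above 0.3 N and contact force between bush and end_stop_c0 above 0.3 N), for 0.1 s.
At the end, for the whole second after the job is handed in: The bush stands upright and at rest on the plate (tilt under 0.05 rad), behind the plunger, released, and bears on all three points at once: more than 0.3 N on the side rail, more than 0.3 N on the plunger and more than 0.15 N on the end stop (z of bush in the frame of fixture between 0.01 and 0.0145 m and angle between bush's own z axis and vertical below 0.05 rad and contact force between bush and side_rail above 0.3 N and contact force between bush and plunger above 0.3 N and contact force between bush and end_stop_c0 above 0.15 N and x of bush in the frame of fixture above 0.011 m and linear speed of bush below 0.01 m/s and contact force between bush and the fingers below 0.05 N); the robot touches nothing.
It fails at once if the end stop is loaded with more than 15 N (contact force between bush and end_stop_c0 above 15 N).
It fails at once if the side rail is loaded with more than 15 N (contact force between bush and side_rail above 15 N).
It fails at once if the bush is tipped by more than 0.5 rad (angle between bush's own z axis and vertical above 0.5 rad).
It fails at once if the emery block, the brass weight or the tin is moved more than 15 mm (distance of any of emery_block, brass_weight, flux_tin from where it was at the start of the episode above 0.015 m).
It also fails if it takes over 72 s, if anything falls off the work surface, if the arm or the gripper's body presses on something with over 40 N, if the wrist force passes 120 N, or if a joint passes its speed limit or range.

## Robot

A 6-joint arm with a two-finger parallel gripper is mounted at the origin on a cart in front of the work surface, level with it; the furniture and walls round the work are solid. World frame = base frame: x ahead of the robot, y to its left, z up, the work surface at z = 0. Lengths are in mm, angles in rad, forces in N, time in s.
With the tool pointing down it reaches from about 300 to 875 mm from the base axis. Payload 6.4 kg.
Tool frame: the origin (TCP) lies at the very end of the fingers, on their centre line; the grasp point (between the pads) lies 19 mm behind it; z points along the fingers, y is the line along which they close (so a half turn about z gives the same grasp; the last joint's range is limited). The gripper opens to 88 mm and grips with 3 to 60 N. Pads are 18 mm wide; open, the fingers measure 123 mm over their backs; the gripper's body (75 mm by 187 mm) begins 45 mm behind the grasp point.
Start: joints at [-1.516, 0.181, 1.607, -0, 1.354, -0.206], TCP at [148.281, -555.566, 238.714] pointing down, gripper open.
Joint ranges: [-2.99, 2.99], [-0.89, 2.07], [0.3, 2.58], [-1.14, 4.28], [0, 2.63], [-3.12, 3.12]. Speed limits (rad/s): [2.57, 2.57, 3.01, 3.14, 3.14, 3.14].

## Interface

Orientations are given as [roll, pitch, yaw] about the fixed x, y, z axes, in that order (R = Rz(yaw) Ry(pitch) Rx(roll)).
In Python, from plant import manip, optics, job_done gives the robot as it stands.
- The arm moves only by the tool carry_out, never from a script. Its argument "targets" is one flat list of numbers, 7 for each row, row after row: the shift along the tool's x, y, z in cm, then the turn, a rotation vector about the tool's x, y, z in rad, then the opening, from -1 (shut) to 1 (fully open). A call has exactly 8 rows; each row is the pose to reach, as a shift and turn from the pose commanded when the call began, along the tool's axes at that moment; what a row does not reach only later rows make up. A row lasts 1/12 s, in which the tool goes at most 41.7 mm and 7.16 degrees, less where a joint would pass 70% of its speed; a pose out of reach is approached as far as the arm can. A call with a gripper value outside its range is refused whole. The fingers move at their own pace and stop on an object; "grip_force" is the grip in N (left out, the last holds). Time passes only in rows, so rows that repeat a pose let the fingers close, or fill a call up. It gives the time, the measured TCP pose, the force, the opening and the grip force at its end, in the units of the state.
- manip.sense(): the state, without advancing time (a new reading comes with each control period).
- optics.read_camera(name): name is "side" or "top"; returns (picture, depth): 420x560x3 uint8, red, green, blue; 420x560 float32, mm along the optical axis (not along the pixel's ray), 0 where there is no reading.
- optics.camera_model(name): a dict with "intrinsics" (3x3 intrinsics, pixels), "R" (3x3) and "t" (3): a world point X has camera coordinates R X + t. Camera axes: x right, y down, z forward; pixel columns grow to the right and rows downward; lengths in mm; the calibration is good to about 2 mm. A picture is of the moment at which its call begins. camera_model takes no time and is no camera call.
- job_done(): hands the job in; it is judged then, once.
The state is a dict: "time_s": time; "joints": joint angles; "joint_velocities": joint speeds; "tau": joint torques, N m; "position": TCP position; "tool_rot": TCP orientation; "wrist_force": force on the tool from outside, world axes, zero at the start; "moment": the same for the moment, N m; "width": opening from 0.0 (shut) to 1.0 (fully open); "grip_force": force on a finger pad.
Only numpy, scipy, OpenCV 4.12 (cv2) and the standard library are available. Lean on these libraries where they do the work, as an engineer would, in place of code of your own. Each camera call takes 0.05 s, during which the arm holds its last target. There are 200 camera calls.

## Working session

There is one attempt and no reset: what is moved stays moved. The work goes in short steps, Python scripts to look and compute and a tool call to move; the robot and the scene stay as the last step left them, time stands still between calls to the robot, and variables do not carry over. Pictures are saved under pics/ and viewed, at most 10 in all, crops included, and the job is handed in when it is done.

Besides the shell and the picture viewer there is one more tool, called as a command line: name --argument value ..., lists and objects as JSON in quotes. carry_out: Moves the arm, as the interface text tells. Its arguments: {"type":"object","properties":{"targets":{"type":"array"},"grip_force":{"type":"number"}},"required":["targets"]}

```bash
mkdir -p pics; ls
cat > h.py <<'E'
import numpy as np, cv2
from plant import manip, optics, job_done
def shot(name):
    p,d=optics.read_camera(name); np.savez('/tmp/%s.npz'%name,p=p,d=d); return p,d
def save(p,fn): cv2.imwrite('pics/'+fn,cv2.cvtColor(p,cv2.COLOR_RGB2BGR))
def world(name,u,v,z=None,d=None):
    m=optics.camera_model(name);K=np.array(m['intrinsics']);R=np.array(m['R']);t=np.array(m['t'])
    r=np.linalg.solve(K,[u,v,1.0])
    if d is None:
        c=-R.T@t; w=R.T@r; s=(z-c[2])/w[2]; return c+s*w
    return R.T@(r*d-t)
E
python3 - <<'E'
from h import *
for n in ('top','side'):
    p,d=shot(n); save(p,n+'0.png'); m=optics.camera_model(n); print(np.round(m['intrinsics'],1).tolist(),np.round(-np.array(m['R']).T@m['t']),np.round(m['R'],2).tolist())
print(manip.sense())
E
```

```text
pics
[[471.2, 0.0, 277.2], [0.0, 471.2, 206.6], [0.0, 0.0, 1.0]] [ 444.   46. 1255.] [[-0.02, -1.0, -0.01], [-1.0, 0.02, -0.07], [0.07, 0.01, -1.0]]
[[543.3, 0.0, 293.8], [0.0, 543.3, 203.5], [0.0, 0.0, 1.0]] [390. 957. 899.] [[-0.99, -0.17, 0.01], [-0.12, 0.66, -0.74], [0.11, -0.73, -0.67]]
{'time_s': 0.1, 'joints': array([-1.51627087e+00,  1.81416079e-01,  1.60786618e+00,  5.25512015e-06,
        1.35378023e+00, -2.06296896e-01]), 'joint_velocities': array([-0.00054427, -0.00124689, -0.00185094,  0.00033402, -0.0003666 ,
        0.00174174]), 'tau': array([ 4.77615358e-04, -4.34817624e+01, -3.42698836e+01,  7.04650464e-02,
        3.39714729e-02, -3.28706551e-05]), 'position': array([ 148.2731702 , -555.08402536,  237.94893169]), 'tool_rot': array([-3.14015504e+00, -3.06097407e-04,  2.60821000e-01]), 'wrist_force': array([-0.30543044, -0.05221464, -0.09548938]), 'moment': array([0.04271624, 0.04948295, 0.0377836 ]), 'grip_force': 0.0, 'width': 0.9995049103953569}
```

View pics/top0.png

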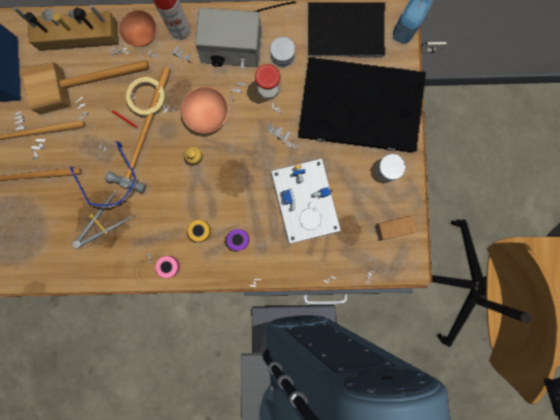

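View pics/side0.png

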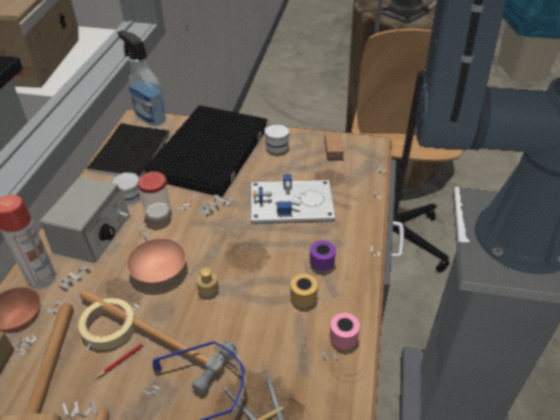

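Top view: the bush candidates are gold (199,231), purple (238,240) and pink (167,267). The brass weight with its knob is at (193,156). I choose the gold one, and check it and the fixture in one close crop. The fixture plate is at about (306,200), the tin at (391,167) and the emery block at (398,228).

Run:
```python
from h import *
p=np.load('/tmp/top.npz')['p']
a=cv2.resize(p[150:250,262:352],None,fx=6,fy=6,interpolation=cv2.INTER_CUBIC)
b=cv2.resize(p[210:260,180:220],None,fx=5,fy=5,interpolation=cv2.INTER_CUBIC)
b2=np.zeros((600,200,3),np.uint8); b2[:250]=b; save(np.hstack([a,b2]),'crop.png')
d=np.load('/tmp/top.npz')['d']
for u,v in [(199,231),(207,231),(199,238),(280,230),(330,180)]: print(u,v,world('top',u,v,d=d[v,u]).round(1))
# gold mask centroid on bush top
hsv=cv2.cvtColor(p,cv2.COLOR_RGB2HSV); print(hsv[238,199],hsv[231,207],hsv[223,199])
# plate quad
m=((hsv[...,1]<40)&(hsv[...,2]>150)).astype(np.uint8); m[:150]=0;m[250:]=0;m[:,:262]=0;m[:,350:]=0
c=max(cv2.findContours(m,0,1)[0],key=cv2.contourArea); r=cv2.minAreaRect(c); print(r)
for q in cv2.boxPoints(r): print(q,world('top',*q,z=12).round(1))
```

```text
199 231 [475.6 255.9  37.3]
207 231 [475.1 235.3  36.8]
199 238 [457.5 256.   37.7]
280 230 [474.3  46.5  -1.7]
330 180 [605.2 -90.7  -1.1]
[ 20 180 214] [ 20 182 216] [ 20 173 203]
((305.5882873535156, 200.3529510498047), (75.6711196899414, 52.872764587402344), 75.96376037597656)
[270.76474 170.05882] [633.9  67.4  12. ]
[322.05887 157.2353 ] [665.  -70.1  12. ]
[340.41183 230.64708] [ 468.6 -112.5   12. ]
[289.1177 243.4706] [438.   23.4  12. ]
```

View pics/crop.png

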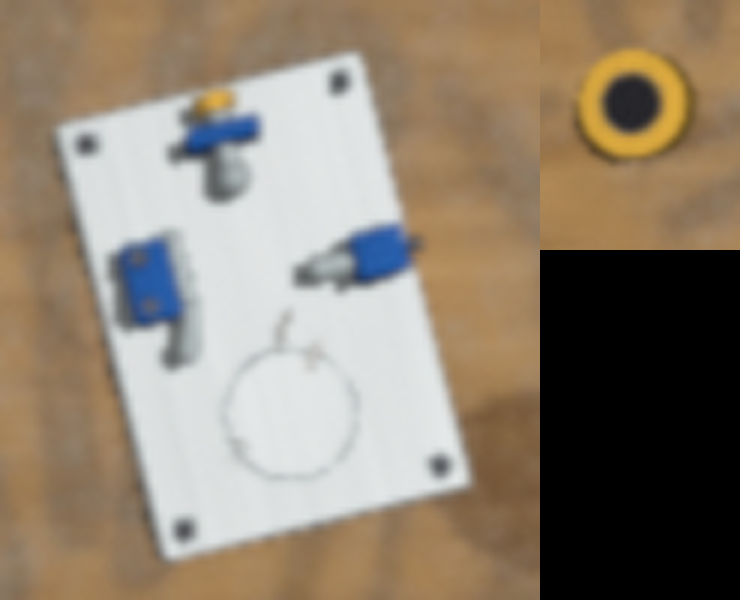

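The crop confirms the choice: a plain gold cylinder with a dark bore, centred at (198.7,230.6). The ring is at crop (291,413), which is (310.4,218.7) in the full image. The plate corners are at crop (58,128), (360,53), (470,487) and (165,560).

```bash
cat >> h.py <<'E'
def rel(xyz,yaw):
    s=manip.sense(); from scipy.spatial.transform import Rotation as R
    A=R.from_euler('xyz',s['tool_rot']); B=R.from_euler('xyz',[np.pi,0,yaw])
    return (A.inv().apply(np.array(xyz)-s['position'])/10).round(2), (A.inv()*B).as_rotvec().round(3)
E
python3 - <<'E'
from h import *
px=lambda q:((q[0]+.5)/6-.5+262,(q[1]+.5)/6-.5+150)
W=np.array([world('top',*px(q),z=12)[:2] for q in [(58,128),(360,53),(470,487),(165,560),(291,413)]])
F=np.array([(100,70),(100,-70),(-100,-70),(-100,70),(-50,0.)])
Fc,Wc=F.mean(0),W.mean(0);U,S,V=np.linalg.svd((F-Fc).T@(W-Wc));R=(U@V).T;t=Wc-R@Fc
yaw=np.arctan2(R[1,0],R[0,0]);print('fix',t.round(1),yaw.round(4),'res',(W-F@R.T-t).round(1).tolist(),'landing',(t+R@[-50,0]).round(1))
for n,(u,v) in {'top':(199,231),'side':(304,284)}.items():
    p=np.load('/tmp/%s.npz'%n)['p'];h=p.max(2)<75
    k=18;m=np.zeros(h.shape,np.uint8);m[v-k:v+k,u-k:u+k]=h[v-k:v+k,u-k:u+k]
    nl,l,st,c=cv2.connectedComponentsWithStats(m);i=1+st[1:,4].argmax();print(n,c[i],st[i],world(n,*c[i],z=40).round(1))
for n,px2 in {'purple':(237.5,240),'weight':(193,156)}.items(): print(n,world('top',*px2,z=40).round(1))
print('side ring',world('side',312.5,198,z=12).round(1))
b=world('top',198.8,230.8,z=40);print(b,rel([b[0],b[1],150],yaw))
E
```

```text
fix [550.5 -22.6] 0.2175 res [[-1.6, -1.2], [-1.4, 0.7], [0.3, 1.4], [1.7, -0.7], [0.9, -0.2]] landing [501.7 -33.4]
top [197.65432099 230.2962963 ] [193 226  10  10  81] [477.4 258.9  40. ]
side [303.69791667 283.61458333] [298 279  13  10  96] [475.3 258.3  40. ]
purple [450.1 156.5  40. ]
weight [671.4 269.   40. ]
side ring [497.7 -33.7  12. ]
[476.03358145 255.95013561  40.        ] (array([ 52.58, -69.9 ,   8.91]), array([-0.001, -0.   ,  0.043]))
```

carry_out --targets '[52.6,-70.0,5,0,0,0.043,1,52.6,-70.0,5,0,0,0.043,1,52.6,-70.0,5,0,0,0.043,1,52.6,-70.0,5,0,0,0.043,1,52.6,-70.0,5,0,0,0.043,1,52.6,-70.0,5,0,0,0.043,1,52.6,-70.0,5,0,0,0.043,1,52.6,-70.0,5,0,0,0.043,1]'

```text
time_s: 0.77
position: [272.9, -245.0, 219.3]
tool_rot: [-3.141, -0.0, 0.217]
wrist_force: [0.9, -0.2, -0.5]
width: 1.003
grip_force: 0.0
```

```bash
python3 -c "
from h import *
print(manip.sense()['position'],rel([476.5,257.3,100],.2175))"
```

```text
[ 272.88151627 -244.95017912  219.30101605] (array([ 30.69, -44.67,  11.94]), array([-0.   , -0.   , -0.001]))
```

carry_out --targets '[30.7,-44.7,7,0,0,0,1,30.7,-44.7,7,0,0,0,1,30.7,-44.7,7,0,0,0,1,30.7,-44.7,7,0,0,0,1,30.7,-44.7,7,0,0,0,1,30.7,-44.7,7,0,0,0,1,30.7,-44.7,7,0,0,0,1,30.7,-44.7,7,0,0,0,1]'

```text
time_s: 1.43
position: [396.8, 61.9, 176.8]
tool_rot: [3.141, -0.001, 0.218]
wrist_force: [0.2, -0.8, 0.9]
width: 1.0
grip_force: 0.0
```

```bash
python3 -c "
from h import *
print(manip.sense()['position'],rel([476.5,257.3,100],.2175))"
```

```text
[396.81110181  61.87374317 176.83593908] (array([ 12.01, -17.36,   7.68]), array([ 0.   , -0.001,  0.001]))
```

carry_out --targets '[12.0,-17.4,7.5,0,0,0,1,12.0,-17.4,7.5,0,0,0,1,12.0,-17.4,7.5,0,0,0,1,12.0,-17.4,7.5,0,0,0,1,12.0,-17.4,7.5,0,0,0,1,12.0,-17.4,7.5,0,0,0,1,12.0,-17.4,7.5,0,0,0,1,12.0,-17.4,7.5,0,0,0,1]'

```text
time_s: 2.1
position: [475.4, 255.7, 101.0]
tool_rot: [3.141, 0.002, 0.22]
wrist_force: [-0.5, 0.3, 0.1]
width: 0.997
grip_force: 0.0
```

```bash
python3 -c "
from h import *
print(manip.sense()['position'],rel([476.5,257.3,7],.2175))"
```

```text
[475.36664812 255.66583998 101.04134528] (array([ 0.17, -0.14,  9.4 ]), array([0.   , 0.002, 0.002]))
```

carry_out --targets '[0,0,3,0,0,0,1,0,0,6,0,0,0,1,0,0,8,0,0,0,1,0,0,9.2,0,0,0,1,0,0,9.2,0,0,0,1,0,0,9.2,0,0,0,1,0,0,9.2,0,0,0,0.3,0,0,9.2,0,0,0,0.3]' --grip_force 20

```text
time_s: 2.77
position: [477.7, 255.5, 11.9]
tool_rot: [-3.141, -0.003, 0.218]
wrist_force: [-0.4, 0.9, -0.6]
width: 0.875
grip_force: 0.0
```

carry_out --targets '[0,0,0,0,0,0,-1,0,0,0,0,0,0,-1,0,0,0,0,0,0,-1,0,0,0,0,0,0,-1,0,0,0,0,0,0,-1,0,0,0,0,0,0,-1,0,0,0,0,0,0,-1,0,0,0,0,0,0,-1]' --grip_force 20

```text
time_s: 3.43
position: [476.8, 256.2, 11.0]
tool_rot: [-3.141, -0.002, 0.218]
wrist_force: [-2.0, 3.7, 6.1]
width: 0.63
grip_force: 20.0
```

```bash
python3 -c "
from h import *
s=manip.sense();print(s['position'],s['width']*88,s['grip_force'],s['wrist_force'])
p,d=shot('top');save(cv2.resize(p[180:280,140:260],None,fx=4,fy=4),'g1.png')"
```

```text
[476.83254304 256.18601334  10.96457813] 55.41619044644618 19.996910635381937 [-1.96643611  3.72714301  6.10687391]
```

carry_out --targets '[0,0,-1,0,0,0,-1,0,0,-3,0,0,0,-1,0,0,-6,0,0,0,-1,0,0,-9,0,0,0,-1,0,0,-9,0,0,0,-1,0,0,-9,0,0,0,-1,0,0,-9,0,0,0,-1,0,0,-9,0,0,0,-1]'

```text
time_s: 4.15
position: [474.6, 254.8, 98.1]
tool_rot: [3.141, 0.004, 0.218]
wrist_force: [-0.9, 0.2, -4.1]
width: 0.629
grip_force: 20.0
```

```bash
python3 -c "
from h import *
s=manip.sense();print(s['position'],s['width']*88,s['grip_force'],s['wrist_force'],rel([500.5,-33.5,100],.2175))"
```

```text
[474.62874471 254.76404416  98.11978102] 55.315367407371134 19.99923761934042 [-0.86771837  0.19943583 -4.05691944] (array([-3.7 , 28.7 , -0.16]), array([0.   , 0.004, 0.   ]))
```

carry_out --targets '[-0.3,2,0,0,0,0,-1,-0.8,6,0,0,0,0,-1,-1.3,10,0,0,0,0,-1,-1.8,14,0,0,0,0,-1,-2.3,18,0,0,0,0,-1,-2.8,22,0,0,0,0,-1,-3.3,25.5,0,0,0,0,-1,-3.7,28.6,0,0,0,0,-1]'

```text
time_s: 4.82
position: [500.5, -34.0, 98.3]
tool_rot: [-3.14, 0.003, 0.217]
wrist_force: [0.5, 0.6, -3.2]
width: 0.63
grip_force: 20.0
```

carry_out --targets '[0,0,1,0,0,0,-1,0,0,2,0,0,0,-1,0,0,3,0,0,0,-1,0,0,4,0,0,0,-1,0,0,4.5,0,0,0,-1,0,0,4.5,0,0,0,-1,0,0,4.5,0,0,0,-1,0,0,4.5,0,0,0,-1]'

```text
time_s: 5.48
position: [502.3, -31.3, 55.3]
tool_rot: [3.141, -0.0, 0.219]
wrist_force: [-0.1, -0.3, -3.2]
width: 0.631
grip_force: 20.0
```

```bash
python3 -c "
from h import *
s=manip.sense();print(s['position'],s['width']*88,s['wrist_force'],rel([500.5,-33.5,23],.2175))
p,d=shot('top');q,_=shot('side')
a=cv2.resize(p[150:250,262:352],None,fx=5,fy=5,interpolation=2);b=cv2.resize(q[140:240,240:300+40],(300,300),interpolation=2);b=np.vstack([b,np.zeros((200,300,3),np.uint8)]);save(np.hstack([a,b]),'l1.png')"
```

```text
[502.25456264 -31.34220187  55.28761551] 55.509506485663515 [-0.09586095 -0.2971132  -3.18859651] (array([-0.22,  0.17,  3.23]), array([ 0.   , -0.   ,  0.001]))
```

View pics/l1.png

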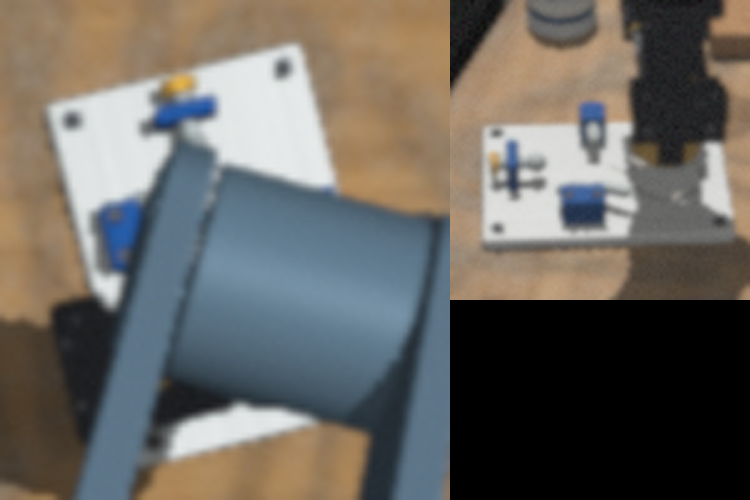

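The bush, in the fingers, hangs over the front of the plate in line with the ring (top crop about 200,290; side crop about 665,155).

carry_out --targets '[0,0,0.6,0,0,0,-1,0,0,1.2,0,0,0,-1,0,0,1.8,0,0,0,-1,0,0,2.3,0,0,0,-1,0,0,2.6,0,0,0,-1,0,0,2.8,0,0,0,-1,0,0,2.9,0,0,0,-1,0,0,2.9,0,0,0,-1]'

```text
time_s: 6.25
position: [501.8, -31.9, 25.8]
tool_rot: [-3.141, 0.0, 0.218]
wrist_force: [-0.7, 0.1, -3.2]
width: 0.629
grip_force: 20.0
```

carry_out --targets '[0,0,0.05,0,0,0,-1,0,0,0.1,0,0,0,-1,0,0,0.1,0,0,0,-1,0,0,0.1,0,0,0,-1,0,0,0.1,0,0,0,-1,0,0,0.1,0,0,0,-1,0,0,0.1,0,0,0,-1,0,0,0.1,0,0,0,-1]'

```text
time_s: 6.92
position: [501.9, -31.9, 25.1]
tool_rot: [3.142, -0.0, 0.218]
wrist_force: [-0.1, -0.2, -4.1]
width: 0.627
grip_force: 20.0
```

carry_out --targets '[0,0,0.05,0,0,0,-1,0,0,0.1,0,0,0,-1,0,0,0.1,0,0,0,-1,0,0,0.1,0,0,0,-1,0,0,0.1,0,0,0,-1,0,0,0.1,0,0,0,-1,0,0,0.1,0,0,0,-1,0,0,0.1,0,0,0,-1]'

```text
time_s: 7.58
position: [501.9, -31.9, 24.0]
tool_rot: [3.142, -0.0, 0.218]
wrist_force: [-0.7, -0.0, -3.6]
width: 0.628
grip_force: 20.0
```

carry_out --targets '[0,0,0.05,0,0,0,-1,0,0,0.1,0,0,0,-1,0,0,0.1,0,0,0,-1,0,0,0.1,0,0,0,-1,0,0,0.1,0,0,0,-1,0,0,0.1,0,0,0,-1,0,0,0.1,0,0,0,-1,0,0,0.1,0,0,0,-1]'

```text
time_s: 8.25
position: [501.9, -31.9, 23.0]
tool_rot: [-3.142, 0.0, 0.218]
wrist_force: [0.0, -0.4, -2.7]
width: 0.627
grip_force: 20.0
```

carry_out --targets '[0,0,0.05,0,0,0,-1,0,0,0.1,0,0,0,-1,0,0,0.1,0,0,0,-1,0,0,0.1,0,0,0,-1,0,0,0.1,0,0,0,-1,0,0,0.1,0,0,0,-1,0,0,0.1,0,0,0,-1,0,0,0.1,0,0,0,-1]'

```text
time_s: 8.92
position: [502.0, -31.9, 22.9]
tool_rot: [-3.142, 0.0, 0.218]
wrist_force: [-5.1, -0.1, 7.5]
width: 0.629
grip_force: 20.0
```

Contact with the plate. Release.

carry_out --targets '[0,0,-0.05,0,0,0,-1,0,0,-0.05,0,0,0,-1,0,0,-0.05,0,0,0,0.6,0,0,-0.05,0,0,0,1,0,0,-0.05,0,0,0,1,0,0,-0.05,0,0,0,1,0,0,-0.05,0,0,0,1,0,0,-0.05,0,0,0,1]'

```text
time_s: 9.58
position: [502.0, -31.9, 22.5]
tool_rot: [3.142, -0.0, 0.218]
wrist_force: [0.5, -0.0, 0.6]
width: 0.999
grip_force: 0.0
```

carry_out --targets '[0,0,0,0,0,0,1,0,0,0,0,0,0,1,0,0,-2,0,0,0,1,0,0,-4,0,0,0,1,0,0,-6,0,0,0,1,-3,0,-7,0,0,0,1,-6,0,-7,0,0,0,1,-9,0,-7,0,0,0,1]'

```text
time_s: 10.25
position: [413.8, -51.6, 93.3]
tool_rot: [3.14, -0.002, 0.219]
wrist_force: [-0.2, 0.1, -0.2]
width: 0.997
grip_force: 0.0
```

carry_out --targets '[-2,6,0,0,0,0,-1,-3,8,0,0,0,0,-1,-3,12,0,0,0,0,-1,-3,12,0,0,0,0,-1,-3,12,0,0,0,0,-1,-3,12,0,0,0,0,-1,-3,12,0,0,0,0,-1,-3,12,0,0,0,0,-1]'

```text
time_s: 10.92
position: [410.4, -173.5, 92.2]
tool_rot: [-3.141, 0.001, 0.22]
wrist_force: [1.0, 0.4, 0.1]
width: 0.413
grip_force: 0.0
```

```bash
python3 -c "
from h import *
s=manip.sense();print(s['position'],s['width']*88,s['wrist_force'])
p,d=shot('top');q,_=shot('side')
a=cv2.resize(p[150:250,262:352],None,fx=5,fy=5,interpolation=2);b=cv2.resize(q[150:250,240:340],(300,300),interpolation=2);b=np.vstack([b,np.zeros((200,300,3),np.uint8)]);save(np.hstack([a,b]),'l2.png')"
```

```text
[ 410.43228143 -173.45757817   92.23856369] 36.30243217849984 [1.04673544 0.36811967 0.11324622]
```

View pics/l2.png

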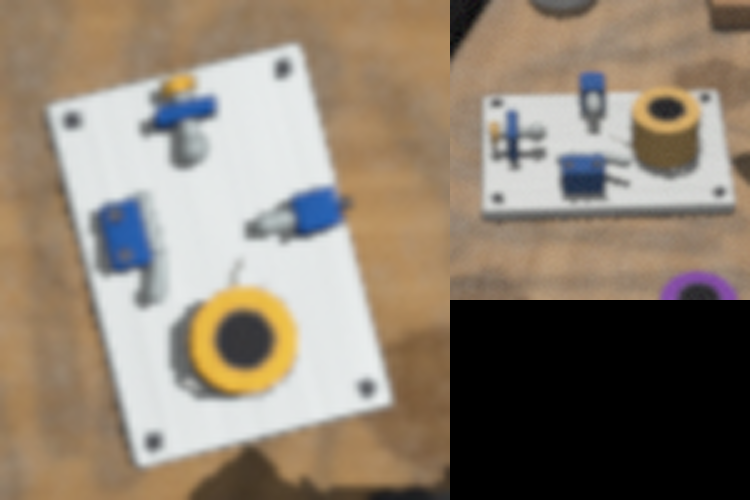

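The bush stands upright within the ring area: top crop (243,339), which is (310.2,217.4) in the full image. In the side crop it is at (665,130). The fingers are clear of it.

```bash
cat >> h.py <<'E'
YAW=.2175
def tofix(w): 
    c,s=np.cos(YAW),np.sin(YAW); d=np.array(w[:2])-[550.5,-22.6]; return np.array([c*d[0]+s*d[1],-s*d[0]+c*d[1]]).round(1)
def fromfix(x,y,z):
    c,s=np.cos(YAW),np.sin(YAW); return np.array([550.5+c*x-s*y,-22.6+s*x+c*y,z])
E
python3 - <<'E'
from h import *
def bore(n,u,v,z=52):
    p=np.load('/tmp/%s.npz'%n)['p'];h=p.max(2)<75;k=14
    m=np.zeros(h.shape,np.uint8);m[v-k:v+k,u-k:u+k]=h[v-k:v+k,u-k:u+k]
    nl,l,st,c=cv2.connectedComponentsWithStats(m);i=1+st[1:,4].argmax();return c[i],world(n,*c[i],z=z).round(1)
for n,u,v in [('top',310,218),('side',312,185)]:
    c,w=bore(n,u,v);print(n,c,w,tofix(w))
w=world('top',310.2,217.4,52);print(w,tofix(w));print('tcp rel',tofix([502,-31.9]))
# fixture yaw via side view corners on plate top: read from crop (/3 +240,150)
cs=[(485-450,92),(720-450,92),(733-450,207),(485-450,212)]
W=[world('side',x/3+240,y/3+150,z=12) for x,y in cs];print([tofix(x).tolist() for x in W])
print(rel(fromfix(-115,0,30),YAW))
E
```

```text
top [310.33333333 217.54666667] [503.  -31.7  52. ] [-48.3   1.4]
side [311.70212766 185.74468085] [500.9 -32.6  52. ] [-50.6   0.9]
[503.36499307 -31.41408245  52.        ] [-47.9   1.6]
tcp rel [-49.4   1.4]
[[95.4, -71.0], [-103.6, -64.0], [-99.7, 76.5], [94.5, 74.8]]
(array([  5.44, -11.73,   6.24]), array([-0.   ,  0.   ,  0.002]))
```

carry_out --targets '[2.2,-4,0,0,0,0,-1,4,-8,0,0,0,0,-1,5.4,-11.8,0,0,0,0,-1,5.4,-11.8,0,0,0,0,-1,5.4,-11.8,3,0,0,0,-1,5.4,-11.8,6,0,0,0,-1,5.4,-11.8,7.1,0,0,0,-1,5.4,-11.8,7.1,0,0,0,-1]'

```text
time_s: 11.68
position: [435.4, -46.7, 19.0]
tool_rot: [-3.138, 0.005, 0.219]
wrist_force: [-0.6, 0.7, -0.5]
width: 0.006
grip_force: 0.0
```

carry_out --targets '[0.5,0,0,0,0,0,-1,1,0,0,0,0,0,-1,1.5,0,0,0,0,0,-1,1.8,0,0,0,0,0,-1,2.1,0,0,0,0,0,-1,2.1,0,0,0,0,0,-1,2.1,0,0,0,0,0,-1,2.1,0,0,0,0,0,-1]'

```text
time_s: 12.35
position: [458.3, -43.5, 21.6]
tool_rot: [-3.142, 0.0, 0.218]
wrist_force: [0.2, -0.3, -0.2]
width: 0.005
grip_force: 0.0
```

```bash
python3 -c "
from h import *
s=manip.sense();print(s['position'],tofix(s['position']),s['width']*88,s['wrist_force'],s['tool_rot'])"
```

```text
[458.27546365 -43.50045549  21.57637632] [-94.6  -0.5] 0.4449478114440392 [ 0.17076986 -0.28649619 -0.21116655] [-3.14151159e+00  1.31289364e-04  2.17790249e-01]
```

carry_out --targets '[0.3,0,0,0,0,0,-1,0.6,0,0,0,0,0,-1,1.0,0,0,0,0,0,-1,1.4,0,0,0,0,0,-1,1.8,0,0,0,0,0,-1,2.2,0,0,0,0,0,-1,2.6,0,0,0,0,0,-1,3.0,0,0,0,0,0,-1]'

```text
time_s: 13.02
position: [487.6, -36.9, 21.3]
tool_rot: [-3.141, 0.001, 0.218]
wrist_force: [-3.6, 0.1, 1.3]
width: 0.006
grip_force: 1.5
```

carry_out --targets '[0.3,0,0,0,0,0,-1,0.6,0,0,0,0,0,-1,0.9,0,0,0,0,0,-1,1.2,0,0,0,0,0,-1,1.4,0,0,0,0,0,-1,1.6,0,0,0,0,0,-1,1.8,0,0,0,0,0,-1,2.0,0,0,0,0,0,-1]'

```text
time_s: 13.68
position: [506.2, -32.4, 21.3]
tool_rot: [-3.14, 0.003, 0.218]
wrist_force: [-8.2, -0.7, 3.9]
width: 0.002
grip_force: 3.4
```

```bash
python3 -c "
from h import *
s=manip.sense();print(tofix(s['position']),s['wrist_force'],s['tool_rot'])
p,d=shot('top');q,_=shot('side')
a=cv2.resize(p[150:250,262:352],None,fx=5,fy=5,interpolation=2);b=cv2.resize(q[150:250,240:340],(300,300),interpolation=2);b=np.vstack([b,np.zeros((200,300,3),np.uint8)]);save(np.hstack([a,b]),'l3.png')"
```

```text
[-45.4  -0. ] [-8.22899065 -0.70647352  3.89798216] [-3.14047548e+00  2.61040820e-03  2.18022796e-01]
```

View pics/l3.png

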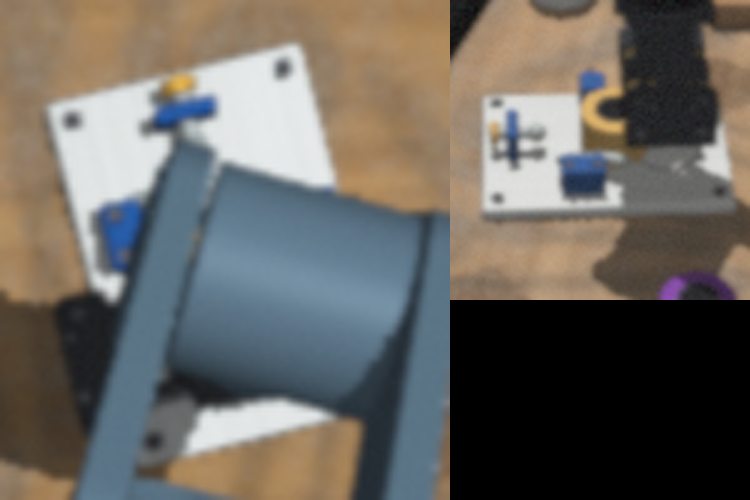

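In the side crop the bush top is centred near (614,112), about 42 mm further on and upright. It is meeting the plunger, as expected. Continue slowly.

carry_out --targets '[0.1,0,0,0,0,0,-1,0.2,0,0,0,0,0,-1,0.3,0,0,0,0,0,-1,0.4,0,0,0,0,0,-1,0.5,0,0,0,0,0,-1,0.6,0,0,0,0,0,-1,0.7,0,0,0,0,0,-1,0.8,0,0,0,0,0,-1]'

```text
time_s: 14.45
position: [513.9, -30.6, 21.3]
tool_rot: [-3.14, 0.002, 0.218]
wrist_force: [-5.8, 0.6, 2.6]
width: 0.01
grip_force: 3.3
```

carry_out --targets '[0.1,0,0,0,0,0,-1,0.2,0,0,0,0,0,-1,0.3,0,0,0,0,0,-1,0.4,0,0,0,0,0,-1,0.5,0,0,0,0,0,-1,0.6,0,0,0,0,0,-1,0.7,0,0,0,0,0,-1,0.7,0,0,0,0,0,-1]'

```text
time_s: 15.12
position: [521.5, -29.0, 21.4]
tool_rot: [-3.141, 0.001, 0.218]
wrist_force: [-3.7, 2.4, 0.5]
width: 0.003
grip_force: 2.0
```

```bash
python3 -c "
from h import *
s=manip.sense();print(tofix(s['position']),s['wrist_force'],s['tool_rot'])"
```

```text
[-29.7  -0. ] [-3.69126906  2.43294652  0.48570104] [-3.14071327e+00  7.93422391e-04  2.17870508e-01]
```

```bash
python3 -c "
from h import *
print(tofix(world('top',299.8,182.9,z=30)), tofix(world('side',240+95/3,150+132/3,z=30)))"
```

```text
[47.   4.4] [46.   2.5]
```

carry_out --targets '[0.1,0,0,0,0,0,-1,0.2,0,0,0,0,0,-1,0.3,0,0,0,0,0,-1,0.4,0,0,0,0,0,-1,0.4,0,0,0,0,0,-1,0.4,0,0,0,0,0,-1,0.4,0,0,0,0,0,-1,0.4,0,0,0,0,0,-1]'

```text
time_s: 15.78
position: [526.2, -28.8, 21.7]
tool_rot: [3.141, -0.001, 0.218]
wrist_force: [-2.0, 0.1, 0.3]
width: 0.004
grip_force: 0.7
```

carry_out --targets '[0.05,0,0,0,0,0,-1,0.1,0,0,0,0,0,-1,0.15,0,0,0,0,0,-1,0.2,0,0,0,0,0,-1,0.2,0,0,0,0,0,-1,0.2,0,0,0,0,0,-1,0.2,0,0,0,0,0,-1,0.2,0,0,0,0,0,-1]'

```text
time_s: 16.45
position: [527.7, -28.2, 21.5]
tool_rot: [-3.142, 0.0, 0.218]
wrist_force: [-3.3, 0.5, 1.1]
width: 0.004
grip_force: 1.9
```

carry_out --targets '[0.02,0,0,0,0,0,-1,0.04,0,0,0,0,0,-1,0.06,0,0,0,0,0,-1,0.08,0,0,0,0,0,-1,0.1,0,0,0,0,0,-1,0.1,0,0,0,0,0,-1,0.1,0,0,0,0,0,-1,0.1,0,0,0,0,0,-1]'

```text
time_s: 17.12
position: [528.8, -28.0, 21.5]
tool_rot: [3.142, -0.0, 0.218]
wrist_force: [-3.8, 0.7, 0.1]
width: 0.005
grip_force: 1.7
```

carry_out --targets '[0.02,0,0,0,0,0,-1,0.04,0,0,0,0,0,-1,0.06,0,0,0,0,0,-1,0.08,0,0,0,0,0,-1,0.1,0,0,0,0,0,-1,0.1,0,0,0,0,0,-1,0.1,0,0,0,0,0,-1,0.1,0,0,0,0,0,-1]'

```text
time_s: 17.78
position: [529.8, -27.8, 21.6]
tool_rot: [3.142, -0.0, 0.218]
wrist_force: [-3.5, -0.0, -0.3]
width: 0.003
grip_force: 1.6
```

carry_out --targets '[0.02,0,0,0,0,0,-1,0.04,0,0,0,0,0,-1,0.06,0,0,0,0,0,-1,0.08,0,0,0,0,0,-1,0.08,0,0,0,0,0,-1,0.08,0,0,0,0,0,-1,0.08,0,0,0,0,0,-1,0.08,0,0,0,0,0,-1]'

```text
time_s: 18.45
position: [530.6, -27.6, 21.6]
tool_rot: [3.142, -0.0, 0.218]
wrist_force: [-3.1, 1.3, 0.4]
width: 0.001
grip_force: 1.5
```

carry_out --targets '[0.02,0,0,0,0,0,-1,0.04,0,0,0,0,0,-1,0.06,0,0,0,0,0,-1,0.08,0,0,0,0,0,-1,0.08,0,0,0,0,0,-1,0.08,0,0,0,0,0,-1,0.08,0,0,0,0,0,-1,0.08,0,0,0,0,0,-1]'

```text
time_s: 19.12
position: [531.3, -27.4, 21.6]
tool_rot: [3.142, -0.0, 0.218]
wrist_force: [-3.7, 1.4, 0.4]
width: 0.005
grip_force: 1.5
```

carry_out --targets '[0.02,0,0,0,0,0,-1,0.04,0,0,0,0,0,-1,0.06,0,0,0,0,0,-1,0.08,0,0,0,0,0,-1,0.08,0,0,0,0,0,-1,0.08,0,0,0,0,0,-1,0.08,0,0,0,0,0,-1,0.08,0,0,0,0,0,-1]'

```text
time_s: 19.78
position: [532.1, -27.2, 21.5]
tool_rot: [3.142, -0.0, 0.218]
wrist_force: [-2.9, 1.5, -0.8]
width: 0.006
grip_force: 1.5
```

carry_out --targets '[0.02,0,0,0,0,0,-1,0.04,0,0,0,0,0,-1,0.06,0,0,0,0,0,-1,0.08,0,0,0,0,0,-1,0.08,0,0,0,0,0,-1,0.08,0,0,0,0,0,-1,0.08,0,0,0,0,0,-1,0.08,0,0,0,0,0,-1]'

```text
time_s: 20.45
position: [532.9, -27.1, 21.6]
tool_rot: [3.142, -0.0, 0.218]
wrist_force: [-3.3, 0.5, 1.1]
width: 0.004
grip_force: 1.5
```

carry_out --targets '[0.02,0,0,0,0,0,-1,0.04,0,0,0,0,0,-1,0.06,0,0,0,0,0,-1,0.08,0,0,0,0,0,-1,0.08,0,0,0,0,0,-1,0.08,0,0,0,0,0,-1,0.08,0,0,0,0,0,-1,0.08,0,0,0,0,0,-1]'

```text
time_s: 21.12
position: [533.2, -27.0, 21.5]
tool_rot: [-3.141, 0.001, 0.218]
wrist_force: [-5.7, -0.5, 2.8]
width: 0.003
grip_force: 2.7
```

Stop felt: the advance fell to 0.3 mm and the force is rising. Press slightly more to confirm.

carry_out --targets '[0.02,0,0,0,0,0,-1,0.04,0,0,0,0,0,-1,0.05,0,0,0,0,0,-1,0.05,0,0,0,0,0,-1,0.05,0,0,0,0,0,-1,0.05,0,0,0,0,0,-1,0.05,0,0,0,0,0,-1,0.05,0,0,0,0,0,-1]'

```text
time_s: 21.78
position: [533.3, -26.9, 21.5]
tool_rot: [-3.141, 0.002, 0.218]
wrist_force: [-7.7, -2.0, 4.0]
width: 0.004
grip_force: 3.5
```

carry_out --targets '[-0.02,0,0,0,0,0,-1,-0.05,0,0,0,0,0,-1,-0.1,0,0,0,0,0,-1,-0.2,0,0,0,0,0,-1,-0.5,0,0,0,0,0,-1,-1.5,0,0,0,0,0,-1,-3,0,0,0,0,0,-1,-5,0,0,0,0,0,-1]'

```text
time_s: 22.45
position: [485.7, -38.0, 21.9]
tool_rot: [3.14, -0.002, 0.218]
wrist_force: [-0.6, 0.0, -0.1]
width: 0.001
grip_force: 0.0
```

carry_out --targets '[-3,0,-2,0,0,0,-1,-5,0,-5,0,0,0,-1,-7,4,-7,0,0,0,-1,-7,8,-7,0,0,0,-1,-7,12,-7,0,0,0,-1,-7,12,-7,0,0,0,-1,-7,12,-7,0,0,0,-1,-7,12,-7,0,0,0,-1]'

```text
time_s: 23.12
position: [442.1, -169.6, 91.2]
tool_rot: [-3.141, 0.0, 0.216]
wrist_force: [0.3, -0.4, 0.6]
width: 0.001
grip_force: 0.0
```

```bash
python3 -c "
from h import *
s=manip.sense();print(s['position'],s['wrist_force'])
p,d=shot('top');q,_=shot('side')
a=cv2.resize(p[150:250,262:352],None,fx=5,fy=5,interpolation=2);b=cv2.resize(q[160:230,240:310],(350,350),interpolation=2);b=np.vstack([b,np.zeros((150,350,3),np.uint8)]);save(np.hstack([a,b]),'l4.png')"
```

```text
[ 442.10684198 -169.56891512   91.17264813] [ 0.28566314 -0.42735889  0.64100954]
```

View pics/l4.png

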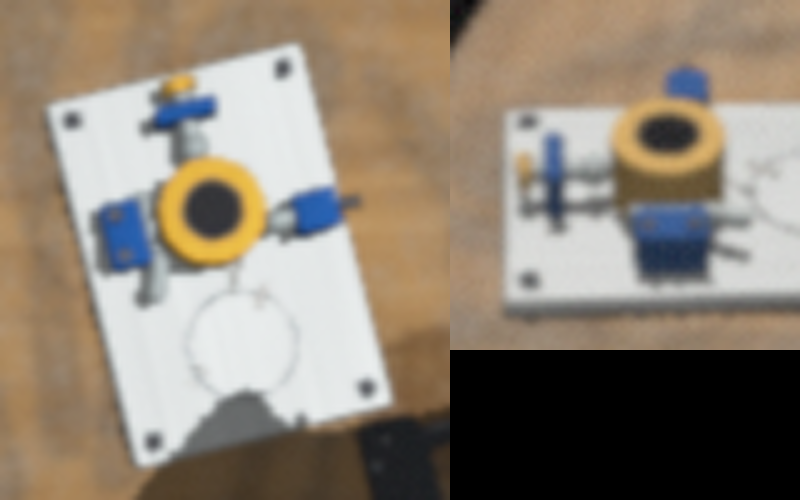

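The bush is upright in the nest at top crop (212,210). It is behind the plunger and touching its nose, against the rail on the left, with its front on the stop nose. The side crop agrees. One numeric check before handing in.

```bash
python3 -c "
from h import *
print(tofix(world('top',304,191.6,z=52)),tofix(world('side',240+217/5,160+133/5,z=52)),tofix([533.3,-26.9])+[37,0])"
```

```text
[20.1  0.9] [17.5  1.7] [19.3 -0.5]
```

```bash
python3 -c "
from h import *
print(job_done())"
```

```text
the job is handed in; nothing more can be done
None
```

I set the bush down on the landing circle, let go of it, and pushed it gently past the plunger until I felt the end stop. The last reading was about 8 N of total push. I left it standing in the nest, apparently touching rail, plunger and stop, and handed the job in; no verdict was returned, and the final contact forces on rail, plunger and stop could not be measured.

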